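Seat a round flask in the spring cradle and hold it down

ROBOT

A 6-joint arm with a two-finger parallel gripper is mounted at the origin on a cart in front of the work surface, level with it; the furniture and walls round the work are solid. World frame = base frame: x ahead of the robot, y to its left, z up, the work surface at z = 0. Lengths are in m, angles in degrees, forces in N, time in s.
With the tool pointing down it reaches from about 0.3 to 0.75 m from the base axis. Payload 8.5 kg.
Tool frame: the origin (TCP) lies midway between the tips of the shut fingers; the grasp point (between the pads) lies 19 mm behind it; z points along the fingers, y is the line along which they close (so a half turn about z gives the same grasp; the last joint's range is limited). The gripper opens to 85 mm and grips with 20 to 120 N. Pads are 22 mm wide; open, the fingers measure 114 mm over their backs; the gripper's body (76 mm by 85 mm) begins 54 mm behind the grasp point. The pads swing forward as they close: fully open they stand 13 mm farther back than shut.
Start: joints at [-84.299, 21.807, 74.336, -0, 83.858, -12.336], TCP at [0.17, -0.523, 0.231] pointing down, gripper open.
Joint ranges: [-178.18, 178.18], [-50.72, 133.34], [12.68, 142.11], [-81.47, 261.47], [9.98, 163.14], [-165.26, 165.26]. Speed limits (degrees/s): [136.94, 136.94, 180, 180, 180, 180].

INTERFACE

Orientations are given as a 3x3 rotation matrix whose columns are the frame's x, y, z axes.
In Python, from rig import env, viewer, recognise, pinpoint gives the robot as it stands.
- The arm moves only by the tool move_arm, never from a script. Its argument "plan" is text: rows parted by semicolons, each of 7 numbers parted by spaces: the shift along the tool's x, y, z in m, then the turn, a rotation vector about the tool's x, y, z in rad, then the finger opening in m, from 0 to 0.0854. A call has 1 to 12 rows; each row shifts and turns the commanded pose from where the row before left it, along the tool's axes as they then stand; what a row does not reach is not made up. A row lasts 1/8 s, in which the tool goes at most 62.5 mm and 10.7 degrees, less where a joint would pass 70% of its speed; a pose out of reach is approached as far as the arm can. A call is refused whole if a number of a shift passes 0.0625 or a number of a turn 0.188, either way. A call with a gripper value outside its range is refused whole. The fingers move at their own pace and stop on an object; "grip_force" is the grip in N (left out, the last holds). Time passes only in rows, so rows that do not move let the fingers close. It gives the time, the measured TCP pose, the force, the opening and the grip force at its end, in the units of the state.
- env.observe(): the state, without advancing time (a new reading comes with each control period).
- viewer.get_image(name): name is "scene" or "side" or "wrist"; returns (picture, depth): 400x640x3 uint8, red, green, blue; 400x640 float32, m along the optical axis (not along the pixel's ray), 0 where there is no reading.
- viewer.calibration(name): a dict with "fx", "fy", "cx", "cy" (pixels), "R" (3x3) and "t" (3): a world point X has camera coordinates R X + t. Camera axes: x right, y down, z forward; pixel columns grow to the right and rows downward; lengths in m; the calibration is good to about 2 mm. A picture is of the moment at which its call begins: read the wrist's pose just before it. calibration takes no time and is no camera call; for the wrist camera it gives the pose at the moment of the call.
- env.close_job(): hands the job in; it is judged then, once.
Trained networks look in the newest picture that a camera, given by its name, has taken for a name from the list of things; names that differ only in an ending like _2 or _b are one class to them, and where a whole thing is asked for, a point or a joint stands for the part that bears it (a point fixed in the world has none). Each returns a list of dicts, best first, with "conf" (0 to 1); they miss things now and then, are a little off and sometimes report something else, mostly with a low value. They report only what shows in the picture. A call takes as long as a camera call. They do not tell look-alikes from the thing itself.
- recognise(camera, name): "extent" ([centre column, centre row, width, height] in pixels, round what is visible of it).
- pinpoint(camera, name): "pixel" ([column, row] in pixels: a listed point, or the origin of a listed thing).
The state is a dict: "time_s": time; "q": joint angles; "qvel": joint speeds; "joint_efforts": joint torques, N m; "position": TCP position; "tool_rot": TCP orientation; "ft_force": force on the tool from outside, world axes, zero at the start; "wrist_torque": the same for the moment, N m; "grip_width": finger opening in m; "gripper_force": force on a finger pad.
Only numpy, scipy, OpenCV 4.12 (cv2) and the standard library are available. Lean on these libraries where they do the work, as an engineer would, in place of code of your own. Each camera call takes 0.05 s, during which the arm holds its last target. There are 200 camera calls.

TASK

Get the round flask ready for its neck clamp: lay the wide cork disc flat and centred on the plate of the spring cradle, lay the narrower cork ring centred on top of it, then take the flask from its grey stand and set it upright with its bulb in the narrow ring. Press the flask down until the sprung plate is fully home on its stop, and finish while still gripping the flask and holding it down like that; leave the things standing around where they are.

Things in the scene. Friction and masses are not known exactly. Their poses are not given: they have to be found in the camera images.
- cradle: Spring cradle, fixed to the worktop: a grey round foot 132 mm across and 10 mm thick with three steel sleeves (up to 35 mm high), carrying a sprung flat aluminium plate. Origin at the centre of its underside on the worktop, z up. The plate is centred on this z axis.
- plate_top (a point): Centre of the flat upper face of the cradle's sprung plate: a round aluminium plate 104 mm across, 6 mm thick. The face is 62 mm above the worktop when free and 44 mm when fully pressed down; no rim.
- plate (a joint): How far the cradle's plate is pressed down, in m: 0 = free (up), 0.018 = fully home on its stop. A spring resists: about 6.5 N before it starts to move (the disc, ring and flask alone do not move it), about 16 N at the stop (including the weight of what lies on it).
- wide_disc: The wide flat cork disc, 68 mm in diameter, 16 mm thick, no hole, about 50 g, lying flat on the worktop. Origin at the centre of its underside, z axis up.
- narrow_ring: The narrower flat cork ring, 54 mm outside diameter, 40 mm hole, 12 mm thick, about 30 g, lying flat on the worktop. Origin at the centre of its underside, z axis up through the hole.
- flask_stand: Grey plastic ring stand, fixed to the worktop, 80 mm across at the foot, 60 mm at the top and 30 mm high, in which the flask stands at the start. Origin at the centre of its underside.
- flask: Amber round-bottomed flask, about 200 g, 137 mm high: ball-shaped bulb 80 mm across, straight neck 30 mm across from 82 to 121 mm above the bottom, lip 35 mm across at 121 to 127 mm, white stopper 31 mm across above it (fixed). Origin at the lowest point of the bulb, z along the neck. Its weight lies low. Seated, its lowest point is 5.5 mm below the narrow ring's upper face.
- bulb_centre (a point): Centre of the flask's ball-shaped bulb, 40 mm above its lowest point. Seated in the narrow ring it is 46.5 mm above the origin of that ring (34.5 mm above its upper face).
- timer: Bystander: white bench timer lying flat, 72x64x20 mm. Origin at the centre of its underside.
- vial: Bystander: small brown vial with a cap, 22 mm across, 48 mm high. Origin at the centre of its underside.
- canister: Bystander: white round canister with a screw cap, 40 mm across, 111 mm high. Origin at the centre of its underside.
- cup: Bystander: specimen cup with a white screw lid, 62 mm across, 70 mm high. Origin at the centre of its underside.
Things that resemble listed ones, but are neither listed nor needed, are in the scene too. What is shaped like the narrow_ring but turquoise is not meant. What is shaped like the flask but green is not meant.

How it is judged:
By the outcome, as a careful person would: the job done as asked, in the order asked, and still so for the second after the job is handed in, while the arm keeps its last pose, push and grip.
It also fails if it takes over 72 s, if anything falls off the work surface, if the arm or the gripper's body presses on something with over 40 N, if the wrist force passes 120 N, or if a joint passes its speed limit or range.

## Working session

There is one attempt and no reset: what is moved stays moved. The work goes in short steps, Python scripts to look and compute and a tool call to move; the robot and the scene stay as the last step left them, time stands still between calls to the robot, and variables do not carry over. Pictures are saved under pics/ and viewed, at most 10 in all, crops included, and the job is handed in when it is done.

Besides the shell and the picture viewer there is one more tool, called after "Emit:" by a JSON object that holds its "method" and its "body". move_arm: Moves the arm, as the interface text tells. Its arguments: {"type":"object","properties":{"plan":{"type":"string"},"grip_force":{"type":"number"}},"required":["plan"]}

```bash
ls; mkdir -p pics
cat > h.py <<'E'
import numpy as np, cv2
from rig import env, viewer, recognise, pinpoint
def cal(n):
    c=viewer.calibration(n); return c,np.array(c["R"]),np.array(c["t"])
def unproj(n,u,v,d):
    c,R,t=cal(n); p=np.array([(u-c["cx"])/c["fx"]*d,(v-c["cy"])/c["fy"]*d,d]); return R.T@(p-t)
def onplane(n,u,v,z):
    c,R,t=cal(n); o=-R.T@t; r=R.T@np.array([(u-c["cx"])/c["fx"],(v-c["cy"])/c["fy"],1]); return o+r*(z-o[2])/r[2]
def cloud(n,D):
    c,R,t=cal(n); v,u=np.mgrid[:400,:640]; P=np.stack([(u-c["cx"])/c["fx"]*D,(v-c["cy"])/c["fy"]*D,D],-1); return (P-t)@R
def save(n,img): cv2.imwrite("pics/%s.png"%n,img[:,:,::-1])
E
python3 - <<'E'
from h import *
np.set_printoptions(precision=3,suppress=True)
for n in ("scene","side"):
    I,D=viewer.get_image(n); save(n,I); np.savez("/tmp/%s.npz"%n,I=I,D=D,P=cloud(n,D))
    for o,z in (("cradle",0),("plate_top",.062),("wide_disc",0),("narrow_ring",0),("flask_stand",0),("flask",.0),("bulb_centre",.06),("timer",0),("vial",0),("canister",0),("cup",0)):
        for r in pinpoint(n,o):
            if r["conf"]>.3: print(n,o,round(r["conf"],2),np.round(r["pixel"]),onplane(n,*r["pixel"],z))
print(env.observe()["tool_rot"],env.observe()["time_s"])
E
```

```text
pics
scene narrow_ring 0.78 [395. 286.] [ 0.53  -0.284  0.   ]
scene flask_stand 0.51 [277. 227.] [0.463 0.018 0.   ]
scene flask 0.79 [224. 216.] [0.39  0.126 0.   ]
scene flask 0.54 [276. 222.] [0.473 0.036 0.   ]
scene bulb_centre 0.75 [218. 202.] [0.366 0.097 0.06 ]
scene bulb_centre 0.72 [281. 203.] [0.473 0.014 0.06 ]
scene vial 0.52 [278. 219.] [0.483 0.043 0.   ]
scene canister 0.73 [397. 206.] [ 0.749 -0.075  0.   ]
scene cup 0.57 [426. 253.] [ 0.66  -0.247  0.   ]
side cradle 0.9 [314. 222.] [0.592 0.02  0.   ]
side plate_top 0.65 [313. 199.] [0.591 0.017 0.062]
side wide_disc 0.7 [269. 194.] [0.537 0.183 0.   ]
side narrow_ring 0.74 [344. 320.] [ 0.522 -0.284  0.   ]
side narrow_ring 0.65 [292. 300.] [ 0.458 -0.204  0.   ]
side narrow_ring 0.61 [254. 341.] [ 0.371 -0.271  0.   ]
side flask_stand 0.74 [261. 237.] [0.464 0.007 0.   ]
side flask_stand 0.72 [313. 199.] [0.633 0.12  0.   ]
side flask_stand 0.41 [312. 226.] [0.582 0.004 0.   ]
side flask 0.8 [212. 219.] [0.378 0.12  0.   ]
side flask 0.69 [256. 229.] [0.462 0.039 0.   ]
side flask 0.46 [269. 193.] [0.539 0.19  0.   ]
side bulb_centre 0.6 [256. 213.] [0.457 0.01  0.06 ]
side bulb_centre 0.6 [209. 205.] [0.372 0.08  0.06 ]
side timer 0.81 [362. 203.] [0.735 0.055 0.   ]
side vial 0.72 [310. 224.] [0.582 0.015 0.   ]
side vial 0.57 [350. 270.] [ 0.593 -0.17   0.   ]
side vial 0.42 [290. 304.] [ 0.453 -0.213  0.   ]
side canister 0.75 [397. 234.] [ 0.744 -0.094  0.   ]
side cup 0.74 [397. 286.] [ 0.653 -0.242  0.   ]
[[ 0.951  0.31   0.   ]
 [ 0.31  -0.951 -0.   ]
 [ 0.     0.    -1.   ]] 1.2
```

Run:
```python
import cv2
for n in("scene","side"):
    i=cv2.imread(f"pics/{n}.png")[120:370,160:480]; cv2.imwrite(f"pics/{n}_c.png",cv2.resize(i,(768,600),interpolation=cv2.INTER_CUBIC))
```

```text
(no output)
```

View pics/scene_c.png

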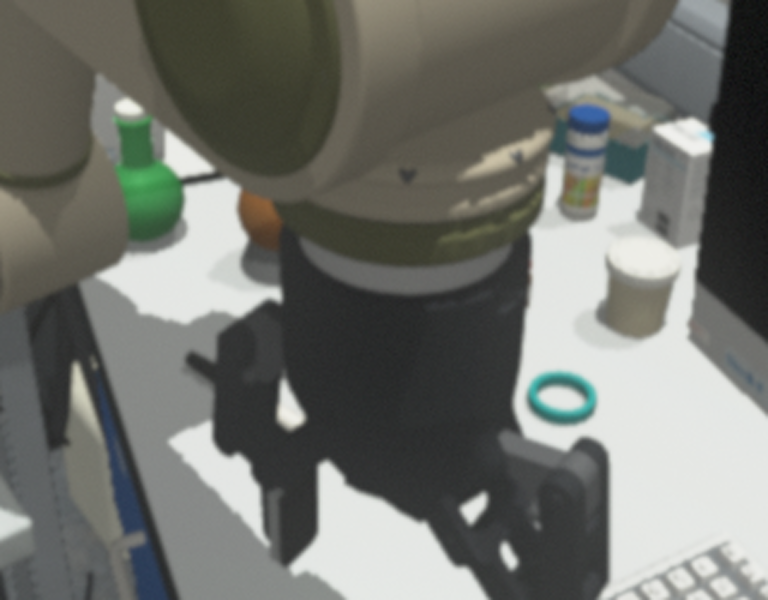

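View pics/side_c.png

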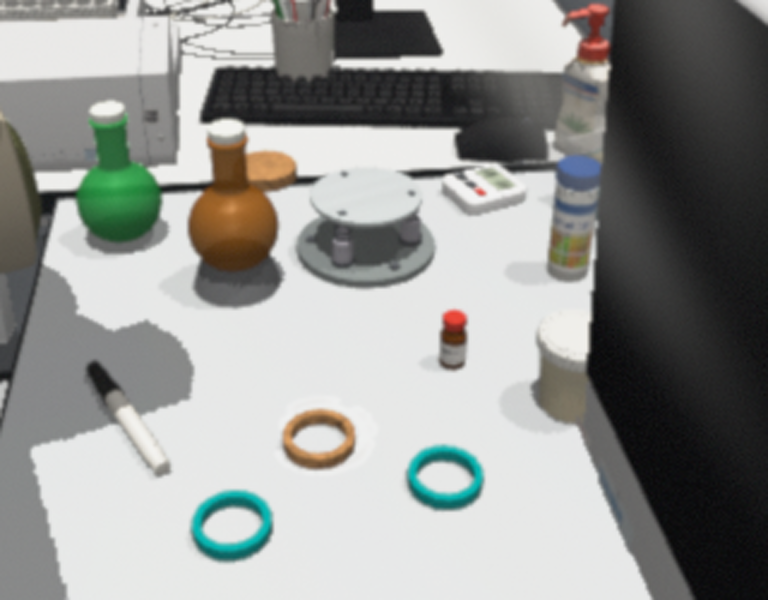

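Side view: the cork ring is at about (293,302) and the amber flask at (256,213). The disc, partly behind the flask, is at (271,190), and the cradle is at (312,210). Turquoise rings and a green flask are decoys. Next I fit positions from the depth.

Run:
```python
from h import *
from scipy.optimize import least_squares
np.set_printoptions(precision=4,suppress=True)
z=np.load("/tmp/side.npz");P=z["P"];D=z["D"];I=z["I"]
hsv=cv2.cvtColor(I,cv2.COLOR_RGB2HSV)
orange=(hsv[...,0]>5)&(hsv[...,0]<22)&(hsv[...,1]>90)
c,R,t=cal("side"); print("cam",-R.T@t)
def box(u0,u1,v0,v1,m): 
    k=np.zeros_like(m);k[v0:v1,u0:u1]=1;return m&k&(D>0)
def circ(xy,r=None):
    f=(lambda p:np.hypot(*(xy-p[:2]).T)-(r or p[2]))
    s=least_squares(f,[*xy.mean(0),r or .03],loss="soft_l1",f_scale=.001);return s.x,np.sqrt(np.mean(s.fun**2))
m=box(270,315,285,320,orange); q=P[m]; print("ring n",len(q),q.min(0),q.max(0),np.median(q[:,2]))
top=q[(q[:,2]>.008)]; print("ring mean radius fit",circ(top[:,:2]),circ(top[:,:2],.0235))
m=box(262,290,178,202,orange); q=P[m]; q=q[q[:,1]>.12]; print("disc",len(q),q.min(0),q.max(0),np.median(q[:,2]))
m=box(225,280,165,235,orange); q=P[m]; q=q[q[:,1]<.12]; print("flask",len(q),q.min(0),q.max(0))
for a,b in((.05,.075),(.08,.1),(.12,.15)):pass
b=q[(q[:,2]<.09)&(q[:,2]>.03)]
s=least_squares(lambda p:np.linalg.norm(b-p,axis=1)-.04,b.mean(0)+[0,.03,0],loss="soft_l1",f_scale=.001); print("bulb",s.x,np.std(s.fun))
n=q[(q[:,2]>.12)&(q[:,2]<.135)]; print("neck",circ(n[:,:2],.015))
g=(D>0)&(abs(P[...,2]-.062)<.006)&(np.hypot(P[...,0]-.59,P[...,1]-.02)<.08)
q=P[g]; print("plate",len(q),q.min(0),q.max(0),q.mean(0),np.median(q[:,2]))
e=cv2.minEnclosingCircle(q[:,:2].astype(np.float32)); print(e)
k=(P[...,2]>.03)&(D>0)&(P[...,0]>.3)&(P[...,0]<.9)&(abs(P[...,1])<.5)
# worktop check
w=(D>0)&(abs(P[...,2])<.01)&(P[...,0]>.4)&(P[...,0]<.6)&(P[...,1]<-.1)&(P[...,1]>-.3); print("table z",np.median(P[w][:,2]))
```

```text
cam [ 0.2711 -0.7565  0.5376]
ring n 326 [ 0.4288 -0.2435  0.0021] [ 0.4807 -0.1904  0.0137] 0.009650758049470663
ring mean radius fit (array([ 0.455 , -0.2181,  0.0232]), np.float64(0.0017824832737250692)) (array([ 0.455 , -0.218 ,  0.0235]), np.float64(0.0018076205294744816))
disc 277 [0.5147 0.1511 0.0015] [0.5712 0.2171 0.0178] 0.014665757033779427
flask 1295 [ 0.4191 -0.0332  0.0313] [0.491  0.0266 0.1474]
bulb [0.4584 0.0087 0.0588] 0.0011582331397658263
neck (array([0.4581, 0.0085, 0.015 ]), np.float64(0.0012381129780793965))
plate 923 [ 0.535  -0.0372  0.0562] [0.6376 0.0676 0.064 ] [0.5847 0.0105 0.0609] 0.061009641949474634
((0.5870895385742188, 0.015180129557847977), 0.05298764258623123)
table z -0.0008277047821220325
```

Emit:
{"method": "move_arm", "body": {"plan": "0 0 -0.02 0 0 0.1577 0.0854; 0 0 -0.02 0 0 0.1577 0.0854; 0.028 -0.054 0 0 0 0 0.0854; 0.028 -0.054 0 0 0 0 0.0854; 0.028 -0.054 0 0 0 0 0.0854; 0.028 -0.054 0 0 0 0 0.0854; 0.028 -0.054 0 0 0 0 0.0854; 0.028 -0.054 0 0 0 0 0.0854; 0.028 -0.054 0 0 0 0 0.0854; 0.028 -0.054 0 0 0 0 0.0854; 0.028 -0.054 0 0 0 0 0.0854; 0.028 -0.054 0 0 0 0 0.0854", "grip_force": 30}}

```text
time_s: 2.7
position: [0.4513, 0.0189, 0.2716]
tool_rot: [[1.0, -0.0, 0.001], [-0.0, -1.0, -0.0], [0.001, 0.0, -1.0]]
ft_force: [1.2, -1.5, 0.9]
grip_width: 0.0852
gripper_force: 0.0
```

Emit:
{"method": "move_arm", "body": {"plan": "0.025 -0.05 0 0 0 0 0.0854; 0.025 -0.05 0 0 0 0 0.0854; 0 0 0 0 0 0 0.0854"}}

```text
time_s: 3.08
position: [0.5013, 0.1196, 0.2708]
tool_rot: [[1.0, 0.004, -0.0], [0.004, -1.0, 0.0], [-0.0, -0.0, -1.0]]
ft_force: [-0.3, -0.6, -0.5]
grip_width: 0.0854
gripper_force: 0.0
```

Run:
```python
from h import *
np.set_printoptions(precision=4,suppress=True)
c,R,t=cal("wrist"); print(-R.T@t,R,c["fx"])
I,D=viewer.get_image("wrist"); save("w1",I); np.savez("/tmp/w1.npz",I=I,D=D,P=cloud("wrist",D))
for o,z in (("plate_top",.062),("wide_disc",0),("flask",.019)):
    for r in pinpoint("wrist",o): print(o,round(r["conf"],2),np.round(r["pixel"]),onplane("wrist",*r["pixel"],z))
print(env.observe()["position"])
```

```text
[0.586  0.1204 0.4133] [[ 0.0035 -1.     -0.0019]
 [-0.9447 -0.0039  0.328 ]
 [-0.328   0.0006 -0.9447]] 331.87470349063335
plate_top 0.81 [426.  87.] [0.5835 0.0135 0.062 ]
wide_disc 0.71 [266. 123.] [0.5417 0.185  0.    ]
flask 0.97 [410. 194.] [0.4572 0.0059 0.019 ]
flask 0.75 [320. 246.] [0.3848 0.1186 0.019 ]
flask 0.26 [409. 189.] [0.4628 0.0077 0.019 ]
[0.5004 0.116  0.2715]
```

View pics/w1.png

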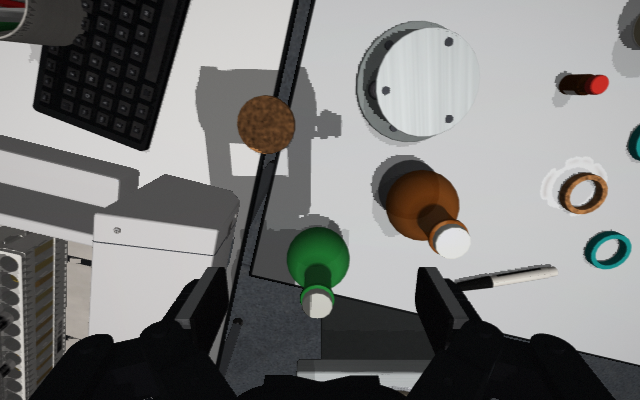

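The disc is at (266,124), straddling the desk's dark edge strip, with the plate at (427,82), the ring at (583,193) and the printer to the lower left. I'll refine with depth.

```bash
cat >> h.py <<'E'
def circle_at(P,D,c,z,rad,tol=.004,I=None):
    """centre of flat top face near c at height z, by convex hull/enclosing circle of its points"""
    m=(D>0)&(abs(P[...,2]-z)<tol)&(np.hypot(P[...,0]-c[0],P[...,1]-c[1])<rad*1.25)
    if I is not None:
        h=cv2.cvtColor(I,cv2.COLOR_RGB2HSV); m&=(h[...,0]>4)&(h[...,0]<22)&(h[...,1]>80)
    q=P[m]; h=cv2.convexHull(q[:,:2].astype(np.float32))[:,0]
    from scipy.optimize import least_squares
    s=least_squares(lambda p:np.hypot(*(h-p[:2]).T)-p[2],[*c,rad],loss="soft_l1",f_scale=.001)
    return len(q),s.x,np.median(q[:,2])
E
python3 - <<'E'
from h import *
np.set_printoptions(precision=4,suppress=True)
z=np.load("/tmp/w1.npz");P=z["P"];D=z["D"];I=z["I"]
print("plate",circle_at(P,D,(.587,.015),.062,.052))
print("disc",circle_at(P,D,(.538,.184),.016,.034,.006,I))
print("ring",circle_at(P,D,(.455,-.216),.012,.027,.006,I))
for n in("wide_disc",):pass
H=cv2.cvtColor(I,cv2.COLOR_RGB2HSV)
k=(D>0)&(P[...,2]>.025)&(P[...,0]>.3)&(P[...,1]>.15)&(np.hypot(P[...,0]-.54,P[...,1]-.185)<.2)
q=P[k]; d=np.hypot(q[:,0]-.54,q[:,1]-.185)
for a in np.arange(0,.2,.02):
    s=q[(d>=a)&(d<a+.02)]
    if len(s): print(a,len(s),s.max(0),s.min(0))
k=(D>0)&(np.hypot(P[...,0]-.54,P[...,1]-.185)<.08)&(np.hypot(P[...,0]-.54,P[...,1]-.185)>.045); print("around disc z",np.percentile(P[k][:,2],[1,25,50,75,99]))
E
```

```text
plate (8924, array([0.5868, 0.0139, 0.0516]), np.float64(0.06204443498000732))
disc (2599, array([0.5411, 0.1849, 0.0334]), np.float64(0.016135287538335288))
ring (790, array([ 0.4552, -0.2168,  0.0267]), np.float64(0.0112241845830389))
0.02 9993 [0.5195 0.1931 0.3571] [0.5    0.1508 0.2846]
0.04 2739 [0.5191 0.1866 0.3575] [0.489  0.15   0.2829]
0.08 1497 [0.4636 0.2494 0.1295] [0.4462 0.2175 0.025 ]
0.1 3082 [0.4731 0.2844 0.1377] [0.4269 0.2178 0.0251]
0.12 3664 [0.4807 0.3116 0.1454] [0.4038 0.15   0.0252]
0.14 2806 [0.6381 0.3429 0.1466] [0.3824 0.15   0.0251]
0.16 2530 [0.6585 0.3632 0.1465] [0.3648 0.15   0.025 ]
0.18 3140 [0.6676 0.3843 0.1469] [0.3571 0.1508 0.025 ]
around disc z [-0.8469 -0.0002  0.0006  0.3177  0.3559]
```

Emit:
{"method": "move_arm", "body": {"plan": "0.0205 -0.034 0.03 0 0 0 0.0854; 0.0205 -0.034 0.03 0 0 0 0.0854; 0 0 0.055 0 0 0 0.0854; 0 0 0.055 0 0 0 0.0854; 0 0 0.045 0 0 0 0.0854; 0 0 0.035 0 0 0 0.0854; 0 0 0.015 0 0 0 0.0854; 0 0 0.010 0 0 0 0.0854; 0 0 0 0 0 0 0.0854"}}

```text
time_s: 4.4
position: [0.542, 0.1846, -0.0032]
tool_rot: [[1.0, -0.001, 0.001], [-0.001, -1.0, 0.0], [0.001, -0.0, -1.0]]
ft_force: [-0.0, 0.1, 0.5]
grip_width: 0.0851
gripper_force: 0.0
```

Run:
```python
from h import *
np.set_printoptions(precision=4,suppress=True)
I,D=viewer.get_image("wrist"); save("w2",I); P=cloud("wrist",D)
print(circle_at(P,D,(.541,.185),.016,.034,.006,I)); s=env.observe(); print(s["position"],s["ft_force"])
```

```text
(16493, array([0.5417, 0.1873, 0.0338]), np.float64(0.016329493234983596))
[ 0.5423  0.1847 -0.0028] [-0.9034 -0.4436 -0.1056]
```

View pics/w2.png

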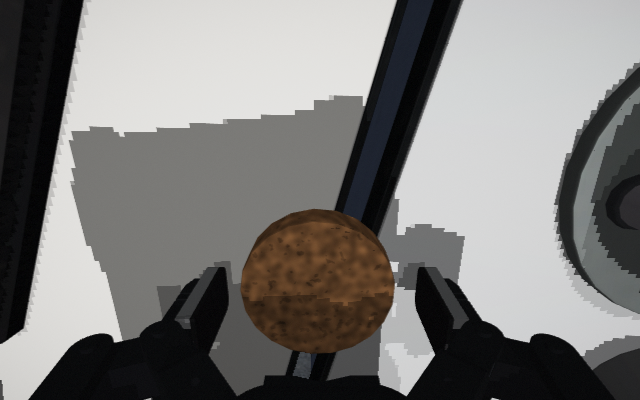

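The disc sits centred between the open fingers. Close and lift.

Emit:
{"method": "move_arm", "body": {"plan": "0 0 0 0 0 0 0.06; 0 0 0 0 0 0 0.06; 0 0 0 0 0 0 0.06; 0 0 0 0 0 0 0.06; 0 0 -0.02 0 0 0 0.06; 0 0 -0.05 0 0 0 0.06; 0 0 -0.05 0 0 0 0.06; 0.01 0.043 0 0 0 0 0.06; 0.012 0.043 0 0 0 0 0.06; 0.012 0.043 0 0 0 0 0.06; 0.012 0.042 0 0 0 0 0.06; 0 0 0 0 0 0 0.06"}}

```text
time_s: 5.95
position: [0.5882, 0.0112, 0.1165]
tool_rot: [[1.0, -0.004, 0.001], [-0.004, -1.0, -0.0], [0.001, 0.0, -1.0]]
ft_force: [-0.3, -0.0, -1.1]
grip_width: 0.0666
gripper_force: 34.2
```

Run:
```python
from h import *
np.set_printoptions(precision=4,suppress=True)
s=env.observe(); p=s["position"];print(p)
I,D=viewer.get_image("wrist"); save("w3",I); P=cloud("wrist",D)
H=cv2.cvtColor(I,cv2.COLOR_RGB2HSV);m=(D>0)&(H[...,0]>4)&(H[...,0]<22)&(H[...,1]>80)&(np.hypot(P[...,0]-p[0],P[...,1]-p[1])<.045)&(P[...,2]>.1)
z=np.median(P[m][:,2]); print(z, circle_at(P,D,p[:2],z,.034,.006,I))
print("plate",circle_at(P,D,(.587,.014),.062,.052))
I,D=viewer.get_image("side"); P=cloud("side",D); print("plate side",circle_at(P,D,(.587,.014),.062,.052))
```

```text
[0.5882 0.0112 0.1165]
0.13474079585611545 (16368, array([0.5869, 0.0135, 0.034 ]), np.float64(0.1347704046822573))
plate (10134, array([0.5871, 0.017 , 0.0517]), np.float64(0.06188605327036475))
plate side (889, array([0.5864, 0.0145, 0.0518]), np.float64(0.06096651915089088))
```

Emit:
{"method": "move_arm", "body": {"plan": "-0.001 -0.003 0.02 0 0 0 0.06; 0 0 0.02 0 0 0 0.06; 0 0 0.013 0 0 0 0.06; 0 0 0 0 0 0 0.06; 0 0 0 0 0 0 0.06"}}

```text
time_s: 6.68
position: [0.587, 0.017, 0.064]
tool_rot: [[1.0, -0.0, 0.001], [-0.0, -1.0, -0.0], [0.001, 0.0, -1.0]]
ft_force: [0.4, -0.2, -0.4]
grip_width: 0.0665
gripper_force: 34.2
```

Run:
```python
from h import *
np.set_printoptions(precision=4,suppress=True)
I,D=viewer.get_image("side"); P=cloud("side",D); s=env.observe(); p=s["position"]; print(p,s["ft_force"])
m=(D>0)&(np.hypot(P[...,0]-p[0],P[...,1]-p[1])<.045); H=cv2.cvtColor(I,cv2.COLOR_RGB2HSV); m&=(H[...,0]>4)&(H[...,0]<22)&(H[...,1]>80)
q=P[m]; print(len(q),np.percentile(q,[1,50,99],axis=0))
cv2.imwrite("pics/s4.png",cv2.resize(I[150:250,240:400,::-1],None,fx=4,fy=4))
I,D=viewer.get_image("wrist"); P=cloud("wrist",D)
print(circle_at(P,D,p[:2],.08,.034,.006,I),circle_at(P,D,(.587,.014),.062,.052))
```

```text
[0.587  0.0169 0.0641] [ 0.4028 -0.4317 -0.7539]
297 [[ 0.5523 -0.0158  0.0674]
 [ 0.5713  0.0094  0.081 ]
 [ 0.613   0.0513  0.1066]]
(16633, array([0.5862, 0.0176, 0.034 ]), np.float64(0.08234723523120446)) (11571, array([0.5876, 0.0152, 0.0518]), np.float64(0.061910608783219544))
```

View pics/s4.png

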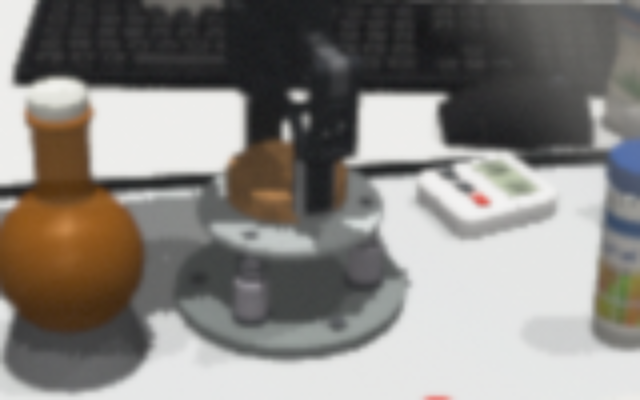

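The disc hovers about 4 mm over the plate, 2.5 mm off in y. I'll correct that, lower and release.

Emit:
{"method": "move_arm", "body": {"plan": "0 0.0025 0 0 0 0 0.06; 0 0 0.003 0 0 0 0.06; 0 0 0.002 0 0 0 0.06; 0 0 0.001 0 0 0 0.06; 0 0 0 0 0 0 0.06; 0 0 0 0 0 0 0.06"}}

```text
time_s: 7.52
position: [0.5867, 0.0141, 0.0578]
tool_rot: [[1.0, -0.001, 0.0], [-0.001, -1.0, -0.0], [0.0, 0.0, -1.0]]
ft_force: [-1.8, -0.6, 5.1]
grip_width: 0.0667
gripper_force: 34.7
```

Emit:
{"method": "move_arm", "body": {"plan": "0 0 0 0 0 0 0.075; 0 0 0 0 0 0 0.0854; 0 0 0 0 0 0 0.0854; 0 0 -0.03 0 0 0 0.0854; 0 0 -0.06 0 0 0 0.0854; 0 0 -0.06 0 0 0 0.0854; 0 0 0 0 0 0 0.0854; 0 0 0 0 0 0 0.0854"}}

```text
time_s: 8.52
position: [0.5862, 0.0144, 0.2066]
tool_rot: [[1.0, -0.001, -0.001], [-0.001, -1.0, 0.0], [-0.001, -0.0, -1.0]]
ft_force: [0.3, -0.9, -0.2]
grip_width: 0.0854
gripper_force: 0.0
```

Run:
```python
from h import *
np.set_printoptions(precision=4,suppress=True)
print(env.observe()["position"])
I,D=viewer.get_image("wrist"); P=cloud("wrist",D)
print(circle_at(P,D,(.587,.0145),.078,.034,.006,I),circle_at(P,D,(.587,.0145),.062,.052,.004))
I,D=viewer.get_image("side"); P=cloud("side",D)
print(circle_at(P,D,(.587,.0145),.078,.034,.006,I),circle_at(P,D,(.587,.0145),.062,.052,.004))
```

```text
[0.5862 0.0144 0.2066]
(4631, array([0.5858, 0.015 , 0.0335]), np.float64(0.07724629545800073)) (5202, array([0.5874, 0.0155, 0.0516]), np.float64(0.061293076832786016))
(376, array([0.5842, 0.0114, 0.0322]), np.float64(0.07692187781030096)) (463, array([0.5865, 0.0147, 0.0517]), np.float64(0.06107403560612689))
```

Emit:
{"method": "move_arm", "body": {"plan": "-0.0262 0.0464 0 0 0 0 0.0854; -0.0262 0.0464 0 0 0 0 0.0854; -0.0262 0.0464 0 0 0 0 0.0854; -0.0262 0.0464 0 0 0 0 0.0854; -0.0262 0.0464 0 0 0 0 0.0854; 0 0 0.05 0 0 0 0.0854; 0 0 0.05 0 0 0 0.0854; 0 0 0.046 0 0 0 0.0854; 0 0 0 0 0 0 0.0854; 0 0 0 0 0 0 0.0854"}}

```text
time_s: 9.88
position: [0.456, -0.218, 0.0624]
tool_rot: [[1.0, -0.001, 0.001], [-0.001, -1.0, -0.001], [0.001, 0.001, -1.0]]
ft_force: [-0.6, -0.6, 0.6]
grip_width: 0.0853
gripper_force: 0.0
```

Run:
```python
from h import *
np.set_printoptions(precision=4,suppress=True)
print(env.observe()["position"])
I,D=viewer.get_image("wrist"); P=cloud("wrist",D); save("w5",I)
print(circle_at(P,D,(.455,-.217),.012,.027,.005,I))
```

```text
[ 0.456  -0.218   0.0624]
(2541, array([ 0.4567, -0.2163,  0.0266]), np.float64(0.012091550685492083))
```

View pics/w5.png

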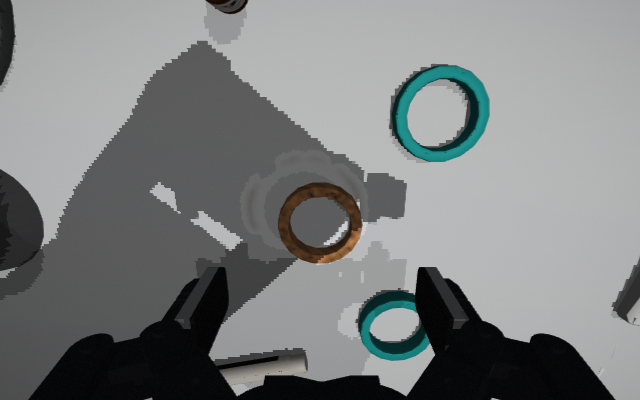

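The cork ring at (320,223) is centred between the fingers and the decoys are clear. Lower, grip and lift.

Emit:
{"method": "move_arm", "body": {"plan": "0.001 0 0.035 0 0 0 0.0854; 0 0 0.018 0 0 0 0.0854; 0 0 0.0095 0 0 0 0.0854; 0 0 0 0 0 0 0.07; 0 0 0 0 0 0 0.045; 0 0 0 0 0 0 0.045; 0 0 0 0 0 0 0.045; 0 0 0 0 0 0 0.045; 0 0 0 0 0 0 0.045; 0 0 -0.02 0 0 0 0.045; 0 0 -0.06 0 0 0 0.045; 0 0 -0.06 0 0 0 0.045", "grip_force": 20}}

```text
time_s: 11.42
position: [0.4563, -0.2175, 0.1412]
tool_rot: [[1.0, -0.001, 0.0], [-0.001, -1.0, -0.0], [0.0, 0.0, -1.0]]
ft_force: [0.2, 0.2, -0.1]
grip_width: 0.0531
gripper_force: 21.5
```

Emit:
{"method": "move_arm", "body": {"plan": "0.0259 -0.0465 0 0 0 0 0.045; 0.0259 -0.0465 0 0 0 0 0.045; 0.0259 -0.0465 0 0 0 0 0.045; 0.0259 -0.0465 0 0 0 0 0.045; 0.0259 -0.0465 0 0 0 0 0.045; 0 0 0.03 0 0 0 0.045; 0 0 0.023 0 0 0 0.045; 0 0 0 0 0 0 0.045; 0 0 0 0 0 0 0.045; 0 0 0 0 0 0 0.045"}}

```text
time_s: 12.68
position: [0.5866, 0.0146, 0.0871]
tool_rot: [[1.0, -0.001, 0.002], [-0.001, -1.0, -0.0], [0.002, 0.0, -1.0]]
ft_force: [0.2, -0.2, -0.1]
grip_width: 0.0525
gripper_force: 21.5
```

Run:
```python
from h import *
np.set_printoptions(precision=4,suppress=True)
print(env.observe()["position"])
I,D=viewer.get_image("wrist"); P=cloud("wrist",D); save("w6",I)
H=cv2.cvtColor(I,cv2.COLOR_RGB2HSV);m=(D>0)&(H[...,0]>4)&(H[...,0]<22)&(H[...,1]>80)&(np.hypot(P[...,0]-.586,P[...,1]-.015)<.03)
print(np.histogram(P[m][:,2],bins=np.arange(.06,.12,.003)))
z=np.percentile(P[m][:,2],90)
print(z,circle_at(P,D,(.586,.0148),z,.027,.003,I),circle_at(P,D,(.586,.0148),.078,.034,.004,I),circle_at(P,D,(.586,.0148),.062,.052,.004))
```

```text
[0.5866 0.0146 0.0871]
(array([   0,    0,    0,    0,    0, 3916, 1850,    0,   19,  390,  607,
        650, 3732,  648,    0,    0,    0,    0,    0]), array([0.06 , 0.063, 0.066, 0.069, 0.072, 0.075, 0.078, 0.081, 0.084,
       0.087, 0.09 , 0.093, 0.096, 0.099, 0.102, 0.105, 0.108, 0.111,
       0.114, 0.117]))
0.09874382733934686 (4435, array([0.5859, 0.0153, 0.0268]), np.float64(0.0983147779888896)) (7218, array([0.5898, 0.0146, 0.0311]), np.float64(0.07769869598802008)) (9709, array([0.5878, 0.0154, 0.0516]), np.float64(0.061760959821128975))
```

Emit:
{"method": "move_arm", "body": {"plan": "0 0 0.005 0 0 0 0.045; 0 0 0.003 0 0 0 0.045; 0 0 0.001 0 0 0 0.045; 0 0 0 0 0 0 0.045; 0 0 0 0 0 0 0.045"}}

```text
time_s: 13.35
position: [0.5861, 0.0148, 0.0771]
tool_rot: [[1.0, -0.001, -0.0], [-0.001, -1.0, -0.0], [-0.0, 0.0, -1.0]]
ft_force: [-2.2, 0.4, 4.9]
grip_width: 0.0527
gripper_force: 21.9
```

Emit:
{"method": "move_arm", "body": {"plan": "0 0 0 0 0 0 0.065; 0 0 0 0 0 0 0.0854; 0 0 0 0 0 0 0.0854; 0 0 -0.03 0 0 0 0.0854; 0 0 -0.06 0 0 0 0.0854; 0 0 -0.06 0 0 0 0.0854; 0 0 0 0 0 0 0.0854; 0 0 0 0 0 0 0.0854"}}

```text
time_s: 14.35
position: [0.5857, 0.0149, 0.2261]
tool_rot: [[1.0, -0.001, -0.001], [-0.001, -1.0, 0.0], [-0.001, -0.0, -1.0]]
ft_force: [-0.5, -0.8, -0.4]
grip_width: 0.0853
gripper_force: 0.0
```

Run:
```python
from h import *
np.set_printoptions(precision=4,suppress=True)
print(env.observe()["position"])
for n in("wrist","side"):
    I,D=viewer.get_image(n); P=cloud(n,D)
    if n=="wrist": save("w7",I)
    print(circle_at(P,D,(.586,.0148),.09,.027,.004,I),circle_at(P,D,(.586,.0148),.078,.034,.004,I),circle_at(P,D,(.586,.0148),.062,.052,.004))
    for o,z in (("flask",.019),("bulb_centre",.059)):
        for r in pinpoint(n,o): print(o,round(r["conf"],2),onplane(n,*r["pixel"],z))
```

```text
[0.5857 0.0149 0.2261]
(1289, array([0.5851, 0.0155, 0.0266]), np.float64(0.0890126269140677)) (2688, array([0.5859, 0.0152, 0.0334]), np.float64(0.07728952458890757)) (4686, array([0.5874, 0.0155, 0.0516]), np.float64(0.06128776959480339))
flask 0.93 [0.4587 0.0122 0.019 ]
flask 0.89 [0.3951 0.1188 0.019 ]
flask 0.58 [ 0.6495 -0.2334  0.019 ]
bulb_centre 0.75 [0.4605 0.0095 0.059 ]
(105, array([0.5836, 0.0121, 0.0248]), np.float64(0.0885161631523017)) (244, array([0.5836, 0.0099, 0.0312]), np.float64(0.07731275428076007)) (460, array([0.5865, 0.0146, 0.0517]), np.float64(0.061119533541577904))
flask 0.92 [0.3735 0.088  0.019 ]
flask 0.84 [0.4541 0.0101 0.019 ]
bulb_centre 0.95 [0.4573 0.0055 0.059 ]
bulb_centre 0.78 [0.3774 0.0777 0.059 ]
```

View pics/w7.png

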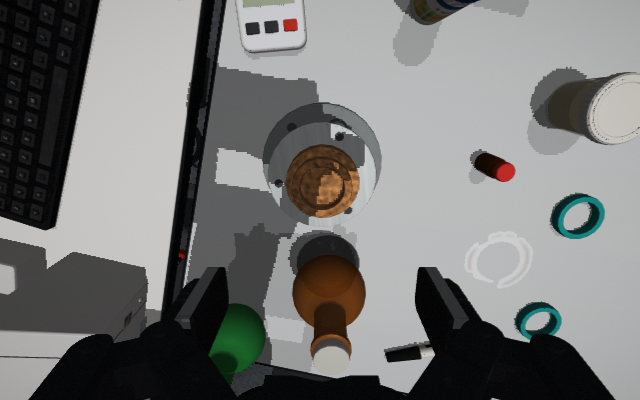

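The ring at (322,185) lies concentric on the disc and plate. Now the flask.

Emit:
{"method": "move_arm", "body": {"plan": "-0.0425 0.002 0 0 0 0 0.0854; -0.0425 0.002 0 0 0 0 0.0854; -0.0425 0.002 0 0 0 0 0.0854; 0 0 0.04 0 0 0 0.0854; 0 0 0.04 0 0 0 0.0854; 0 0 0.03 0 0 0 0.0854; 0 0 0.0145 0 0 0 0.0854; 0 0 0 0 0 0 0.0854; 0 0 0 0 0 0 0.0854"}}

```text
time_s: 15.78
position: [0.459, 0.0088, 0.1029]
tool_rot: [[1.0, -0.001, 0.001], [-0.001, -1.0, -0.0], [0.001, 0.0, -1.0]]
ft_force: [0.1, 0.8, -0.2]
grip_width: 0.0852
gripper_force: 0.0
```

Run:
```python
from h import *
np.set_printoptions(precision=4,suppress=True)
s=env.observe();print(s["position"],s["ft_force"])
I,D=viewer.get_image("side"); P=cloud("side",D)
H=cv2.cvtColor(I,cv2.COLOR_RGB2HSV);m=(D>0)&(H[...,0]>4)&(H[...,0]<22)&(H[...,1]>80)&(np.hypot(P[...,0]-.458,P[...,1]-.009)<.045)
q=P[m];from scipy.optimize import least_squares
n=q[(q[:,2]>.105)&(q[:,2]<.137)]; print(len(n)); print(least_squares(lambda p:np.hypot(*(n[:,:2]-p).T)-.015,[.458,.009],loss="soft_l1",f_scale=.001).x)
b=q[q[:,2]<.09]; print(least_squares(lambda p:np.linalg.norm(b-p,axis=1)-.04,[.458,.009,.059],loss="soft_l1",f_scale=.001).x)
cv2.imwrite("pics/s8.png",cv2.resize(I[130:260,200:340,::-1],None,fx=4,fy=4))
```

```text
[0.459  0.0088 0.1029] [ 0.056   0.7548 -0.1872]
87
[0.4581 0.0087]
[0.4583 0.0088 0.0588]
```

View pics/s8.png

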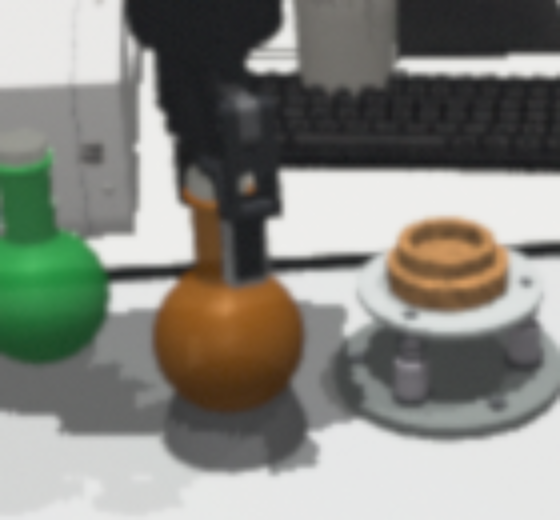

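Fingers straddle the neck cleanly, and the stack looks concentric at right. Grip, lift and carry across.

Emit:
{"method": "move_arm", "body": {"plan": "0 0 0 0 0 0 0.05; 0 0 0 0 0 0 0.02; 0 0 0 0 0 0 0.02; 0 0 0 0 0 0 0.02; 0 0 0 0 0 0 0.02; 0 0 0 0 0 0 0.02; 0 0 -0.02 0 0 0 0.02; 0 0 -0.045 0 0 0 0.02; 0 0 -0.045 0 0 0 0.02; 0 0 0 0 0 0 0.02", "grip_force": 70}}

```text
time_s: 17.08
position: [0.4595, 0.0092, 0.2146]
tool_rot: [[1.0, -0.0, 0.005], [-0.0, -1.0, -0.0], [0.005, 0.0, -1.0]]
ft_force: [-0.5, -0.1, -2.4]
grip_width: 0.0294
gripper_force: 69.3
```

Emit:
{"method": "move_arm", "body": {"plan": "0.02 -0.001 0 0 0 0 0.02; 0.03 -0.001 0 0 0 0 0.02; 0.03 -0.002 0 0 0 0 0.02; 0.03 -0.001 0 0 0 0 0.02; 0.017 -0.001 0 0 0 0 0.02; 0 0 0.02 0 0 0 0.02; 0 0 0.015 0 0 0 0.02; 0 0 0 0 0 0 0.02; 0 0 0 0 0 0 0.02"}}

```text
time_s: 18.2
position: [0.5857, 0.0149, 0.1776]
tool_rot: [[1.0, -0.001, 0.0], [-0.001, -1.0, 0.0], [0.0, -0.0, -1.0]]
ft_force: [-0.2, -0.1, -1.7]
grip_width: 0.0294
gripper_force: 69.1
```

```bash
cat > fl.py <<'E'
from h import *
from scipy.optimize import least_squares
np.set_printoptions(precision=4,suppress=True)
s=env.observe();p=s["position"];print(p,s["ft_force"],s["grip_width"])
for n in("side","wrist"):
    I,D=viewer.get_image(n); P=cloud(n,D)
    if n=="side": cv2.imwrite("pics/sf.png",cv2.resize(I[100:250,240:400,::-1],None,fx=4,fy=4))
    else: save("wf",I)
    H=cv2.cvtColor(I,cv2.COLOR_RGB2HSV);m=(D>0)&(H[...,0]>4)&(H[...,0]<22)&(H[...,1]>80)&(np.hypot(P[...,0]-p[0],P[...,1]-p[1])<.05)
    q=P[m];zb=p[2]-.083
    b=q[(q[:,2]<zb+.07)&(q[:,2]>zb+.012)]; f=least_squares(lambda c:np.linalg.norm(b-c,axis=1)-.04,[p[0],p[1],zb+.04],loss="soft_l1",f_scale=.001); print(n,"bulb",len(b),f.x)
    print("ring",circle_at(P,D,(.5855,.0149),.09,.027,.004,I),"plate",circle_at(P,D,(.586,.0148),.062,.052,.004))
E
python3 fl.py
```

```text
[0.5857 0.0149 0.1776] [-0.2402 -0.0877 -1.7137] 0.029382757072140154
side bulb 855 [0.5854 0.016  0.1339]
ring (79, array([0.5824, 0.0117, 0.0243]), np.float64(0.08837720786095128)) plate (458, array([0.5865, 0.0146, 0.052 ]), np.float64(0.06095911825760142))
wrist bulb 6052 [0.5856 0.0148 0.1349]Traceback (most recent call last):
  File "fl.py", line 12, in <module>
    print("ring",circle_at(P,D,(.5855,.0149),.09,.027,.004,I),"plate",circle_at(P,D,(.586,.0148),.062,.052,.004))
                 ~~~~~~~~~^^^^^^^^^^^^^^^^^^^^^^^^^^^^^^^^^^^
  File "h.py", line 17, in circle_at
    q=P[m]; h=cv2.convexHull(q[:,:2].astype(np.float32))[:,0]
              ~~~~~~~~~~~~~~~~~~~~~~~~~~~~~~~~~~~~~~~~~~^^^^^
TypeError: 'NoneType' object is not subscriptable
```

Emit:
{"method": "move_arm", "body": {"plan": "0 0 0.005 0 0 0 0.02; 0 0 0.004 0 0 0 0.02; 0 0 0.002 0 0 0 0.02; 0 0 0 0 0 0 0.02; 0 0 0 0 0 0 0.02"}}

```text
time_s: 18.92
position: [0.5857, 0.0148, 0.1667]
tool_rot: [[1.0, -0.001, 0.001], [-0.001, -1.0, -0.0], [0.001, 0.0, -1.0]]
ft_force: [-1.9, 0.7, 3.0]
grip_width: 0.0295
gripper_force: 69.2
```

```bash
sed -i 's/    print("ring".*/    print("plate",circle_at(P,D,(.586,.0148),.062-max(0,.1675-p[2]),.052,.004)) if n=="side" else 0/' fl.py; python3 fl.py
```

```text
[0.5857 0.0148 0.1667] [-1.8802  0.6639  3.0409] 0.029493205618805078
side bulb 840 [0.5853 0.0158 0.1228]
plate (460, array([0.5862, 0.0141, 0.0514]), np.float64(0.06027046579138066))
wrist bulb 6223 [0.5853 0.0149 0.1235]
```

View pics/sf.png

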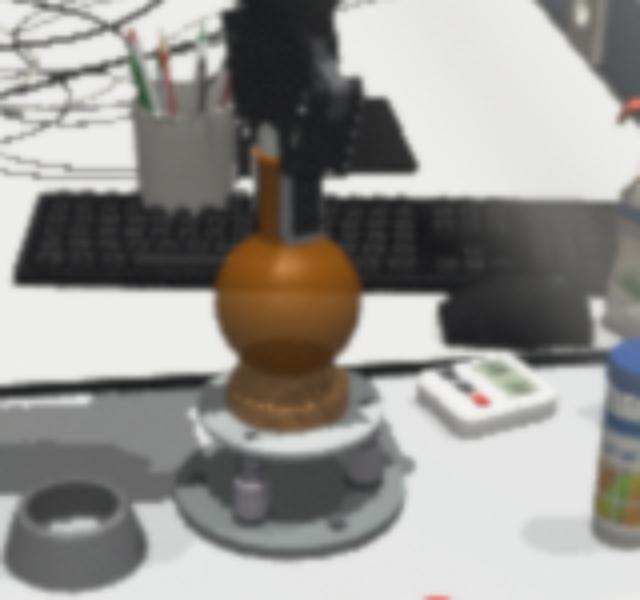

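The flask is upright, seated in the ring, with 3 N of contact. Now press down.

Emit:
{"method": "move_arm", "body": {"plan": "0 0 0.003 0 0 0 0.02; 0 0 0.003 0 0 0 0.02; 0 0 0.003 0 0 0 0.02; 0 0 0.003 0 0 0 0.02; 0 0 0.003 0 0 0 0.02; 0 0 0.002 0 0 0 0.02; 0 0 0 0 0 0 0.02; 0 0 0 0 0 0 0.02", "grip_force": 90}}

```text
time_s: 20.02
position: [0.5859, 0.0148, 0.1503]
tool_rot: [[1.0, -0.001, 0.002], [-0.001, -1.0, -0.0], [0.002, 0.0, -1.0]]
ft_force: [-2.9, 1.0, 10.4]
grip_width: 0.0288
gripper_force: 88.1
```

```bash
python3 fl.py
```

```text
[0.5859 0.0148 0.1503] [-2.8516  1.0302 10.3728] 0.02876466135586711
side bulb 816 [0.5854 0.0158 0.1064]
plate (469, array([0.5865, 0.0143, 0.0516]), np.float64(0.044075673510199614))
wrist bulb 6212 [0.5854 0.0149 0.1072]
```

Emit:
{"method": "move_arm", "body": {"plan": "0 0 0.001 0 0 0 0.02; 0 0 0.0005 0 0 0 0.02; 0 0 0 0 0 0 0.02; 0 0 0 0 0 0 0.02"}}

```text
time_s: 20.62
position: [0.5859, 0.0148, 0.1492]
tool_rot: [[1.0, -0.001, 0.002], [-0.001, -1.0, -0.0], [0.002, 0.0, -1.0]]
ft_force: [-4.5, 0.1, 12.9]
grip_width: 0.0288
gripper_force: 88.3
```

Emit:
{"method": "move_arm", "body": {"plan": "0 0 0.0005 0 0 0 0.02; 0 0 0.0005 0 0 0 0.02; 0 0 0 0 0 0 0.02; 0 0 0 0 0 0 0.02"}}

```text
time_s: 21.12
position: [0.5861, 0.0148, 0.149]
tool_rot: [[1.0, -0.0, 0.003], [-0.0, -1.0, -0.001], [0.003, 0.001, -1.0]]
ft_force: [-4.5, 1.3, 18.6]
grip_width: 0.0291
gripper_force: 88.8
```

Emit:
{"method": "move_arm", "body": {"plan": "0 0 0.0005 0 0 0 0.02; 0 0 0 0 0 0 0.02; 0 0 0 0 0 0 0.02; 0 0 0 0 0 0 0.02"}}

```text
time_s: 21.62
position: [0.5862, 0.0147, 0.1489]
tool_rot: [[1.0, -0.0, 0.004], [-0.0, -1.0, -0.001], [0.004, 0.001, -1.0]]
ft_force: [-6.1, 0.6, 21.3]
grip_width: 0.0291
gripper_force: 89.3
```

```bash
python3 fl.py
```

```text
[0.5862 0.0147 0.1489] [-6.1136  0.5931 21.2975] 0.0291252963261818
side bulb 809 [0.5855 0.0158 0.1052]
plate (456, array([0.5867, 0.0144, 0.0518]), np.float64(0.04307958587771912))
wrist bulb 6150 [0.5856 0.0148 0.1059]
```

View pics/sf.png

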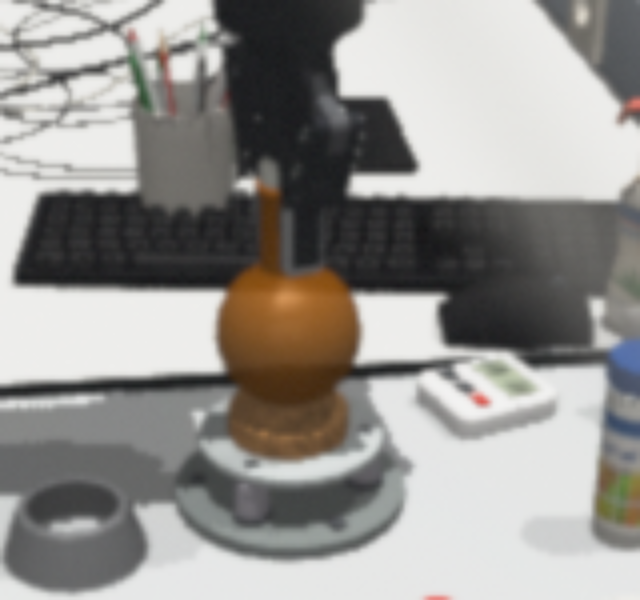

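The plate face measures 43.1 mm, about 18 mm lower than the 61.1 mm the same camera read when it was free. Force now climbs steeply at almost no travel, so the plate is on its stop. The flask is upright and held, so I'm handing in.

```bash
python3 -c "
from rig import env
print(env.close_job())"
```

```text
the job is handed in; nothing more can be done
None
```

The job is handed in: disc, ring and flask are stacked on the cradle, centred to about 2 mm by the cameras, and the flask is upright, still gripped and pressing the plate onto its stop with about 21 N.

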